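# Shut and bolt the leaf drill jig

## Robot

A 6-joint arm with a two-finger parallel gripper is mounted at the origin on the work surface. World frame = base frame: x ahead of the robot, y to its left, z up, the work surface at z = 0. Lengths are in mm, angles in rad, forces in N, time in s.
With the tool pointing down it reaches from about 250 to 775 mm from the base axis. Payload 8.9 kg.
Tool frame: the origin (TCP) lies between the finger pads; the fingertips stand 25 mm ahead of it and the grasp point (between the pads) lies 6 mm ahead of it; z points along the fingers, y is the line along which they close (so a half turn about z gives the same grasp; the last joint's range is limited). The gripper opens to 85 mm and grips with 20 to 120 N. Pads are 22 mm wide; open, the fingers measure 114 mm over their backs; the gripper's body (76 mm by 85 mm) begins 54 mm behind the grasp point. The pads swing forward as they close: fully open they stand 13 mm farther back than shut.
Start: joints at [-1.263, 0.291, -0.153, 1.127, 0, 1.431], TCP at [226.844, -473.461, 256.305] pointing down, gripper open.
Joint ranges: [-2.52, 2.52], [-0.91, 1.74], [-1.3, 1.37], [-1.96, 2.02], [-1.52, 1.47], [-3.14, 3.14]. Speed limits (rad/s): [2.22, 2.22, 2.79, 3.14, 3.14, 3.14].

## Interface

Orientations are given as a 3x3 rotation matrix whose columns are the frame's x, y, z axes.
In Python, from plant import monitor, imaging, order gives the robot as it stands.
- The arm moves only by the shell command python3 -m jog 'ROWS' [FORCE]. ROWS is a JSON object of lists of equal length, an entry for each row: "xyz": the shift along the tool's x, y, z in m, a list of three; "turn": the turn, a rotation vector about the tool's x, y, z in degrees, a list of three; "fingers": the gripper command: -1 is shut, 1 is fully open, values between are in proportion. A call has exactly 5 rows; each row is the pose to reach, as a shift and turn from the pose commanded when the call began, along the tool's axes at that moment; what a row does not reach only later rows make up. A row lasts 1/10 s, in which the tool goes at most 50 mm and 8.59 degrees, less where a joint would pass 70% of its speed; a pose out of reach is approached as far as the arm can. A call with a gripper value outside its range is refused whole. The fingers move at their own pace and stop on an object; FORCE is the grip in N (left out, the last holds). Time passes only in rows, so rows that repeat a pose let the fingers close, or fill a call up. It gives the time, the measured TCP pose, the force, the opening and the grip force at its end, in the units of the state.
- monitor.read_state(): the state, without advancing time (a new reading comes with each control period).
- imaging.get_image(name): name is "scene" or "top"; returns (picture, depth): 480x640x3 uint8, blue, green, red; 480x640 float32, mm along the optical axis (not along the pixel's ray), 0 where there is no reading.
- imaging.camera_model(name): a dict with "mtx" (3x3 intrinsics, pixels), "eye" and "rotation" of the camera in the world. Camera axes: x right, y down, z forward; pixel columns grow to the right and rows downward; lengths in mm; the calibration is good to about 2 mm. A picture is of the moment at which its call begins. camera_model takes no time and is no camera call.
- order.close_job(): hands the job in; it is judged then, once.
Trained networks look in the newest picture that a camera, given by its name, has taken for a name from the list of things; names that differ only in an ending like _2 or _b are one class to them, and where a whole thing is asked for, a point or a joint stands for the part that bears it (a point fixed in the world has none). Each returns a list of dicts, best first, with "conf" (0 to 1); they miss things now and then, are a little off and sometimes report something else, mostly with a low value. They report only what shows in the picture. A call takes as long as a camera call.
- imaging.trace(thing, camera): "mask" (480x640 bool, what is visible of it) and "box" ([left, top, right, bottom] in pixels, round what is visible of it).
- imaging.pinpoint(thing, camera): "point" ([column, row] in pixels: a listed point, or the origin of a listed thing).
The state is a dict: "time": time; "q": joint angles; "joint_velocities": joint speeds; "joint_torque": joint torques, N m; "position": TCP position; "orientation": TCP orientation; "wrist_force": force on the tool from outside, world axes, zero at the start; "wrist_torque": the same for the moment, N m; "finger_gap": finger opening in mm; "grasp_force": force on a finger pad.
Only numpy, scipy, OpenCV 4.12 (cv2) and the standard library are available. Lean on these libraries where they do the work, as an engineer would, in place of code of your own. Each camera call takes 0.05 s, during which the arm holds its last target. There are 200 camera calls.

## Task

Get the drill jig ready for the drill press: press its hinged leaf down fully shut, push the bolt's ball knob along its slot until it stops so that the bolt runs over the leaf's nose, then swing the knob sideways and down to the bottom of the notch so that the bolt is locked. Work with the fingertips only: do not grip, force, lift or drag the jig or its knob, do not open the leaf any wider, and leave everything else on the bench where it is.

Things in the scene. Friction and masses are not known exactly. Their poses are not given: they have to be found in the camera images.
- jig: Drill jig, loose, 5.5 kg: dark steel base 130 (x) by 270 (y) mm on feet, its upper face 22 mm above the bench, with a nest and workpiece, the leaf's hinge at its +y end and the bolt's pedestal at its -y end. Origin: centre of the underside, on the bench. +y runs along the jig from bolt to hinge, +x across it (the notch is on the -x side), z up.
- hinge_mid (a point): Middle of the leaf's hinge axis, which runs along the jig's x at y = 118, z = 70 mm in the jig's frame. Two hinge lugs stand at x = -61 to -51 and 51 to 61 mm, up to 83 mm above the bench.
- leaf (a joint): Angle of the leaf, rad: 0 is shut (level, at its stop), larger is further open; it starts ajar. Aluminium plate 88 mm wide, 10 mm thick, its mid-plane through the hinge axis, reaching 156 mm from the hinge, then a steel nose 36 mm wide out to 177 mm. Shut, its upper face is 75 mm above the bench. It stays where it is left and takes about 2 N near its free end to push down.
- leaf_mid (a point): Point on the middle line of the leaf's upper face, 130 mm from the hinge axis; the face is flat along this line. Four drill bushings (18 mm diameter, 5 mm proud) stand 27 mm to either side of the line, 62 and 130 mm from the hinge.
- leaf_nose (a point): Middle of the upper edge of the leaf's free end (the tip of the nose), 177 mm from the hinge axis and 5 mm above the leaf's mid-plane.
- barrel_mid (a point): Middle of the bolt's barrel, on the bolt's axis (along the jig's y at x = 0, 83 mm above the bench). The barrel is a slotted steel tube of 15 mm outer radius, 68 mm long (jig y = -132 to -64 mm), its top 98 mm above the bench, on a pedestal 36 mm wide.
- bolt (a joint): Travel of the bolt towards the leaf (+y of the jig), m: 0 is fully drawn back, 0.040 is the end of the slot. Bolt: a steel rod 14 mm in diameter with a round nose. It takes about 3 N to slide and stays where it is left. It starts drawn back (0 to 0.010), clear of the leaf; pushed home it lies over the leaf's nose with 1 mm to spare.
- knob (a joint): Angle of the bolt's knob, rad: 0 is upright, positive is turned about the bolt's axis towards the jig's -x side, 1.25 is its stop at the bottom of the notch. The slot keeps it upright (within about 0.2) until the bolt is in the last 2.5 mm of its travel, where the notch opens; down in the notch it locks the bolt. About 1 N at the ball turns it; it stays where it is left.
- ball: The bolt's knob: a black ball 22 mm in diameter on a 7 mm steel stem, 44 mm from the bolt's axis; upright its centre is 127 mm above the bench. Origin: centre of the ball; z points along the stem, away from the bolt. With the bolt drawn back and the knob upright it lies at y = -116 mm in the jig's frame, with the bolt home at y = -76 mm. There is free air all round it above the barrel.
- chuck_key: Bystander: steel T-shaped chuck key lying beside the jig, about 80 by 64 mm, 13 mm high. Origin: under it near its middle.
- screwdriver: Bystander: screwdriver lying beside the jig, 190 mm long, about 30 mm high. Origin: under it near its middle.
- bracket: Bystander: aluminium angle bracket beside the jig, 50 by 70 mm, 46 mm high. Origin: centre of its underside.
- brush: Bystander: bench brush lying beside the jig, 200 mm long, about 30 mm high. Origin: under it near its middle.
- parts_box: Bystander: open grey plastic box of rivets, 110 by 160 mm, 55 mm high, left of the jig. Origin: centre of its underside.
- oil_bottle: Bystander: white oil bottle, 56 mm in diameter, 150 mm high, right of the jig. Origin: centre of its underside.
- tape_roll: Bystander: roll of tape lying flat, 100 mm in diameter, 36 mm high, right of the jig. Origin: centre of its underside.
- hammer: Bystander: hammer lying on the bench, 260 mm long, about 30 mm high, left of the jig. Origin: under it near its middle.

How it is judged (in metres and radians):
On the way, in this order (a step that is already met when the one before it is completed fails the run):
1. the leaf is pressed fully shut (value of joint leaf below 0.03 rad), for 0.1 s.
2. with the leaf shut, the bolt is pushed to the end of its slot over the leaf's nose (value of joint leaf below 0.03 rad and value of joint bolt above 0.036 m), for 0.1 s.
3. the knob is swung down into the notch (value of joint bolt above 0.036 m and value of joint knob above 1.05 rad), for 0.1 s.
At the end, for the whole second after the job is handed in: The leaf is shut (within 0.03 rad), the bolt is within 4 mm of the end of its travel over the leaf's nose, the knob is down in the notch (at least 1.05 of 1.25 rad), and the jig stands at rest within 20 mm of where it stood (all of step 3 and value of joint leaf below 0.03 rad and distance of jig from where it was at the start of the episode below 0.02 m and linear speed of jig below 0.01 m/s); the robot touches nothing.
It fails at once if the jig is lifted, tipped or dragged (raised over 6 mm, tilted over 0.06 rad or moved over 20 mm) (height (world z) of jig above 0.006 m or angle between jig's own z axis and vertical above 0.06 rad or distance of jig from where it was at the start of the episode above 0.02 m).
It fails at once if the ball knob is gripped or forced (fingers press on it with over 36 N in all) (contact force between the fingers and ball above 36 N).
It fails at once if the leaf is lifted further open (past 0.9 rad) (value of joint leaf above 0.9 rad).
It fails at once if a bystander is moved by more than 20 mm (distance of any of chuck_key, screwdriver, bracket, brush, parts_box, oil_bottle, tape_roll, hammer from where it was at the start of the episode above 0.02 m).
It also fails if it takes over 58 s, if anything falls off the work surface, if the arm or the gripper's body presses on something with over 40 N, if the wrist force passes 120 N, or if a joint passes its speed limit or range.

## Working session

There is one attempt and no reset: what is moved stays moved. The work goes in short steps, Python scripts to look and compute and a shell command to move; the robot and the scene stay as the last step left them, time stands still between calls to the robot, and variables do not carry over. Pictures are saved under pics/ and viewed, at most 10 in all, crops included, and the job is handed in when it is done.

```bash
ls; mkdir -p pics
cat > h.py <<'E'
import numpy as np, cv2
from plant import monitor, imaging, order
def px2w(cam,p,depth=None,z=None):
    m=imaging.camera_model(cam);K=np.array(m["mtx"]);R=np.array(m["rotation"]);e=np.array(m["eye"])
    r=R@np.linalg.inv(K)@np.array([p[0],p[1],1.])
    return e+r*(depth if z is None else (z-e[2])/r[2])
def dep(d,p,k=2):
    c,r=int(round(p[0])),int(round(p[1]));w=d[max(r-k,0):r+k+1,max(c-k,0):c+k+1];w=w[w>0]
    return float(np.median(w)) if len(w) else 0
E
python3 - <<'E'
from h import *
np.set_printoptions(precision=1,suppress=True)
for c in("top","scene"):
    im,d=imaging.get_image(c);cv2.imwrite(f"pics/{c}0.png",im);np.save(f"{c}0.npy",d)
    print(c,imaging.camera_model(c)["eye"])
    for t in("jig","hinge_mid","leaf_mid","leaf_nose","barrel_mid","ball"):
        for r in imaging.pinpoint(t,c)[:2]:
            p=r["point"];print(t,round(r["conf"],2),np.array(p),px2w(c,p,dep(d,p)))
E
```

```text
pics
top [ 390.7   33.6 1089.2]
jig 0.75 [294.7 232.2] [543.8  51.6 170.3]
hinge_mid 0.96 [249.6 244.6] [529.  154.6  84.2]
leaf_mid 0.79 [284.6 224.3] [562.6  73.3 157.7]
leaf_nose 0.92 [305.7 214.1] [609.9  28.3  38. ]
barrel_mid 0.88 [333.5 213.1] [601.2 -34.5  93.8]
ball 0.55 [343.7 209.4] [600.5 -53.8 137. ]
scene [1648.8  337.9 1189.9]
jig 0.71 [471.7 330.3] [649.5 453.6  23.6]
jig 0.58 [328.5 276.6] [614.8  67.1  50.8]
hinge_mid 0.59 [372.9 262.2] [550.1 170.   77.1]
leaf_mid 0.55 [337.3 236.3] [568.4  72.7 157.8]
leaf_nose 0.81 [326.6 224.5] [559.5  40.2 181.6]
barrel_mid 0.78 [289.6 255.7] [610.7 -43.6  89.2]
barrel_mid 0.74 [325.8 228.4] [575.9  43.  183. ]
ball 0.5 [285.4 241.6] [608.1 -55.7 134.7]
```

View pics/top0.png

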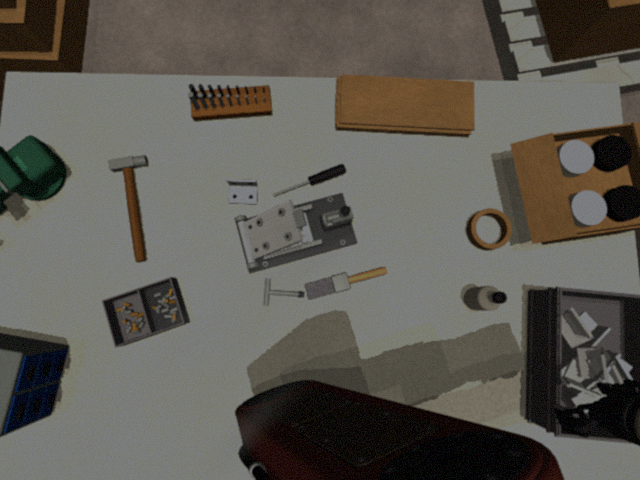

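View pics/scene0.png

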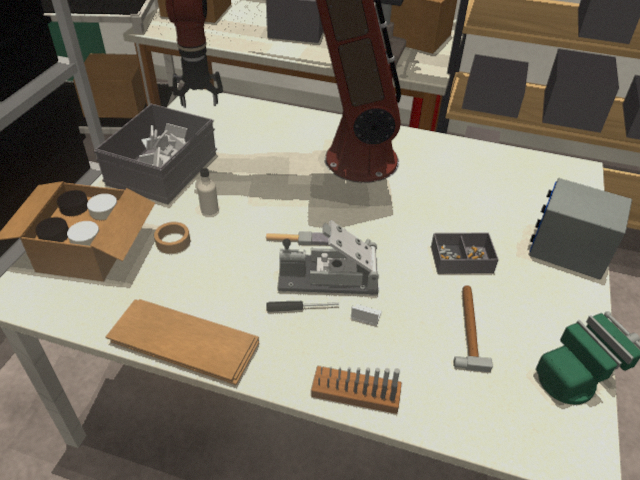

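The top view shows the jig with its hinge at the left (245,245), the bolt and ball at the right (343,210), and its -x (notch) side facing the robot. In the scene view the leaf is ajar at about 0.7 rad (337,236), the ball is at (286,242), and the screwdriver, brush, key and bracket lie close around the jig. Next I'll fit the pose to both views.

```bash
cat > fit.py <<'E'
from h import *
from scipy.optimize import least_squares
np.set_printoptions(precision=3,suppress=True)
def model(p):
    x,y,w,a,s=p[:5];c,n=np.cos(w),np.sin(w)
    J={"jig":(0,0,0),"hinge_mid":(0,118,70),"leaf_mid":(0,118-130*np.cos(a)+5*np.sin(a),70+130*np.sin(a)+5*np.cos(a)),
     "leaf_nose":(0,118-177*np.cos(a)+5*np.sin(a),70+177*np.sin(a)+5*np.cos(a)),"barrel_mid":(0,-98,83),"ball":(0,-116+s,127)}
    return {k:np.array([x+c*v[0]-n*v[1],y+n*v[0]+c*v[1],v[2]]) for k,v in J.items()}
def proj(c,P):
    m=imaging.camera_model(c);q=np.array(m["mtx"])@np.array(m["rotation"]).T@(P-np.array(m["eye"]));return q[:2]/q[2]
if __name__=="__main__":
    obs=[]
    for c in("top","scene"):
        for k in range(2):
            imaging.get_image(c)
            for t in("jig","hinge_mid","leaf_mid","leaf_nose","barrel_mid","ball"):
                obs+=[(c,t,np.array(r["point"]),r["conf"]) for r in imaging.pinpoint(t,c)[:2] if r["conf"]>.4]
    f=lambda p:np.concatenate([(proj(c,model(p)[t])-o)*w for c,t,o,w in obs])
    r=least_squares(f,[565,45,.23,.7,5],loss="soft_l1",f_scale=1.)
    print(r.x)
    for c,t,o,w in obs:print(c,t,round(w,2),proj(c,model(r.x)[t])-o)
    # base corners drawn
    x,y,w=r.x[:3];im,_=imaging.get_image("top")
    pts=[proj("top",np.array([x+np.cos(w)*u-np.sin(w)*v,y+np.sin(w)*u+np.cos(w)*v,22])) for u,v in((-65,-135),(65,-135),(65,135),(-65,135))]
    im=cv2.resize(im[170:290,210:370],None,fx=5,fy=5,interpolation=cv2.INTER_CUBIC)
    tr=lambda q:tuple(int(v) for v in (q-[210,170])*5+2)
    for i in range(4):cv2.line(im,tr(pts[i]),tr(pts[i-1]),(0,0,255),1)
    for k,v in model(r.x).items():cv2.circle(im,tr(proj("top",v)),4,(0,255,0),1)
    cv2.imwrite("pics/fit.png",im)
    for k,v in model(r.x).items():print(k,v)
    s=monitor.read_state();print(s["position"],s["orientation"],s["wrist_force"],s["finger_gap"])
E
python3 fit.py
```

```text
[570.743  51.482   0.34    0.662   3.338]
top jig 0.76 [ 3.796 -0.423]
top hinge_mid 0.71 [-2.095 -2.611]
top leaf_mid 0.74 [ 2.032 -2.751]
top leaf_mid 0.53 [-7.068 -8.151]
top leaf_nose 0.62 [-2.224 -1.373]
top barrel_mid 0.89 [0.861 0.442]
top ball 0.44 [-1.621 -3.405]
top jig 0.65 [2.896 1.277]
top hinge_mid 0.9 [-1.295  0.989]
top leaf_mid 0.89 [1.832 2.249]
top leaf_nose 0.72 [-2.224  0.727]
top barrel_mid 0.65 [-0.839 -0.458]
top ball 0.62 [-1.121  1.395]
top ball 0.56 [ 49.679 -26.205]
scene jig 0.67 [-45.731  15.295]
scene hinge_mid 0.72 [ 2.092 -1.763]
scene hinge_mid 0.59 [48.292 33.137]
scene leaf_mid 0.82 [-0.022 -1.069]
scene leaf_nose 0.7 [-0.983 -0.678]
scene barrel_mid 0.76 [ 0.078 -1.132]
scene barrel_mid 0.58 [-76.122 -61.732]
scene ball 0.58 [0.252 2.182]
scene jig 0.83 [0.369 0.495]
scene hinge_mid 0.9 [-0.008 -3.663]
scene leaf_mid 0.71 [-0.322 -0.369]
scene leaf_nose 0.74 [-0.283  1.722]
scene barrel_mid 0.76 [ 0.878 -2.632]
scene ball 0.49 [0.252 1.382]
jig [570.743  51.482   0.   ]
hinge_mid [531.375 162.721  70.   ]
leaf_mid [564.55   68.982 153.889]
leaf_nose [576.914  34.043 182.793]
barrel_mid [603.438 -40.904  83.   ]
ball [608.329 -54.726 127.   ]
[ 226.847 -473.48   256.313] [[ 0.902  0.432  0.   ]
 [ 0.432 -0.902 -0.   ]
 [-0.     0.    -1.   ]] [0.222 0.593 0.045] 85.31175126124594
```

View pics/fit.png

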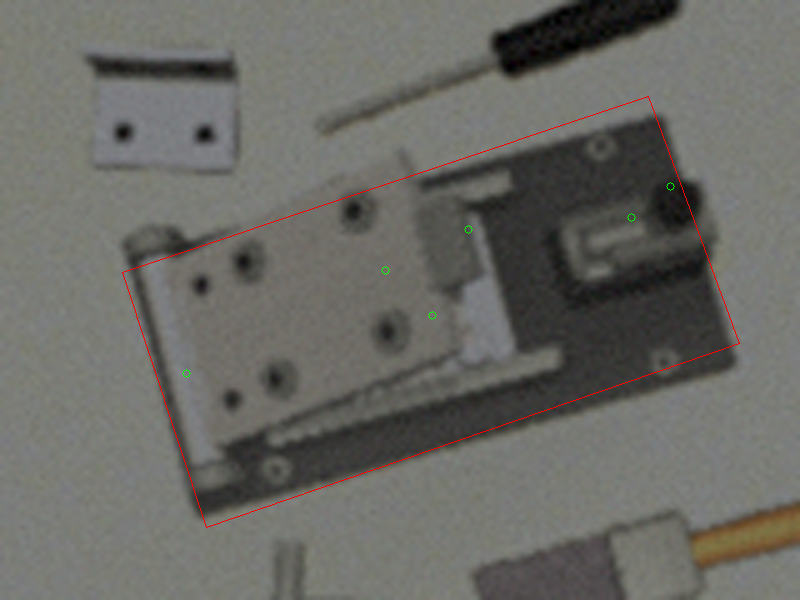

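The fitted outline is turned about 0.05 rad too far. In the crop, the true base corners are at (660,113), (738,362) and (203,515), the ball is at (680,202) and the nose tip's middle at (477,236). I'll refit with these.

Run:
```python
from fit import *
M={"ball":(680,203),"leaf_nose":(477,236)}
C={(65,-135,22):(661,113),(-65,-135,22):(738,361),(-65,135,22):(203,515),(56,118,83):(155,243),(-56,118,83):(213,472)}
S={"leaf_nose":(326.6,224.5),"leaf_mid":(337.3,236.3),"ball":(285.6,241.),"barrel_mid":(289.6,256.5)}
u=lambda q:np.array(q)/5-.4+[210,170]
def W(p,v):x,y,w=p[:3];c,n=np.cos(w),np.sin(w);return np.array([x+c*v[0]-n*v[1],y+n*v[0]+c*v[1],v[2]])
def f(p):
    m=model(p)
    return np.concatenate([proj("top",m[k])-u(q) for k,q in M.items()]+[proj("top",W(p,k))-u(q) for k,q in C.items()]+[(proj("scene",m[k])-q) for k,q in S.items()])
r=least_squares(f,[565,45,.28,.7,5],loss="soft_l1");print(r.x);print(f(r.x).reshape(-1,2).T)
for k,v in model(r.x).items():print(k,v)
a=r.x[3]
for an in (a,.5,.3,.15,0):
  print(an,W(r.x,(0,118-120*np.cos(an)+5*np.sin(an),70+120*np.sin(an)+5*np.cos(an))))
# scene ball and top ball by depth blob
```

```text
[570.015  49.04    0.283   0.712   4.113]
[[-0.231 -3.062  1.008  0.912 -0.669 -0.527  0.472 -2.801 -0.112 -0.245
   1.17 ]
 [-0.13  -0.435 -0.448  0.382  0.23  -0.515  0.858  0.916 -1.578  0.799
  -2.607]]
jig [570.015  49.04    0.   ]
hinge_mid [537.103 162.357  70.   ]
leaf_mid [563.653  70.946 158.68 ]
leaf_nose [573.581  36.764 189.372]
barrel_mid [597.349 -45.071  83.   ]
ball [601.223 -58.407 127.   ]
0.7115681403400449 [561.541  78.219 152.149]
0.5 [565.807  63.529 131.919]
0.3 [568.666  53.686 110.239]
0.15 [569.989  49.131  92.876]
0 [570.573  47.12   75.   ]
```

```bash
python3 -m jog '{"xyz":[[0.036,-0.0236,0.002],[0.072,-0.0472,0.004],[0.108,-0.0708,0.006],[0.144,-0.0944,0.008],[0.18,-0.118,0.009]],"turn":[[0,0,0],[0,0,0],[0,0,0],[0,0,0],[0,0,0]],"fingers":[-1,-1,-1,-1,-1]}' 20
python3 -m jog '{"xyz":[[0.036,-0.0236,0.002],[0.072,-0.0472,0.004],[0.108,-0.0708,0.006],[0.144,-0.0944,0.008],[0.18,-0.118,0.009]],"turn":[[0,0,0],[0,0,0],[0,0,0],[0,0,0],[0,0,0]],"fingers":[-1,-1,-1,-1,-1]}'
python3 -m jog '{"xyz":[[0.036,-0.0236,0.002],[0.072,-0.0472,0.004],[0.108,-0.0708,0.006],[0.144,-0.0944,0.008],[0.18,-0.118,0.009]],"turn":[[0,0,2],[0,0,4],[0,0,6],[0,0,8],[0,0,9.4]],"fingers":[-1,-1,-1,-1,-1]}'
python3 - <<'E'
from h import *
s=monitor.read_state();print(s["time"],s["position"],s["orientation"],s["wrist_force"],s["finger_gap"],s["q"])
im,d=imaging.get_image("scene");c=im[150:300,240:440]
cv2.imwrite("pics/a.png",cv2.resize(c,None,fx=4,fy=4,interpolation=cv2.INTER_CUBIC))
E
```

```text
time: 2.65
position: [338.7, -287.8, 247.3]
orientation: [[0.902, 0.432, 0.0], [0.432, -0.902, -0.0], [0.0, 0.0, -1.0]]
wrist_force: [1.5, -0.5, 0.2]
finger_gap: 12.2
grasp_force: 0.0
time: 3.15
position: [450.2, -103.4, 238.4]
orientation: [[0.902, 0.432, 0.0], [0.432, -0.902, -0.0], [0.0, 0.0, -1.0]]
wrist_force: [0.3, -0.7, -1.0]
finger_gap: 0.2
grasp_force: 0.0
time: 3.65
position: [561.5, 80.9, 229.2]
orientation: [[0.961, 0.278, 0.0], [0.278, -0.961, -0.0], [0.0, 0.0, -1.0]]
wrist_force: [-0.6, 0.1, -0.1]
finger_gap: 0.1
grasp_force: 0.0
3.65 [561.53350107  80.88968593 229.17948918] [[ 9.60634425e-01  2.77815577e-01  8.71734170e-05]
 [ 2.77815584e-01 -9.60634422e-01 -9.31475784e-05]
 [ 5.78639368e-05  1.13698904e-04 -9.99999992e-01]] [-0.61388543  0.10412772 -0.14844349] 0.052500031136612765 [ 1.42644175e-02  3.86608121e-01 -8.67530356e-02  1.09734933e+00
 -9.43815380e-05  2.87433764e+00]
```

View pics/a.png

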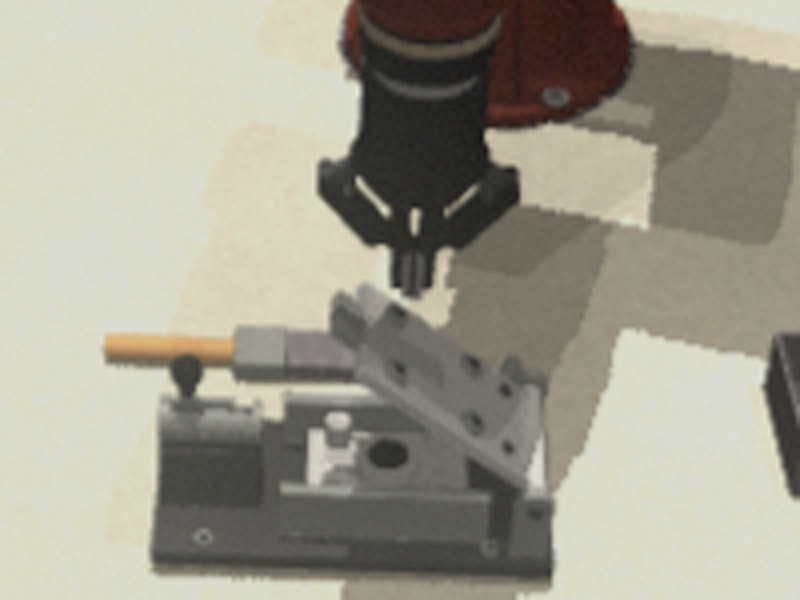

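The closed fingers stand over the leaf, near (410,290) in the crop, with a clear way down. Now I'll press the leaf along its arc.

```bash
python3 -m jog '{"xyz":[[0,0,0.008],[0,0,0.018],[0,0,0.028],[0,0,0.036],[0,0,0.042]],"turn":[[0,0,0],[0,0,0],[0,0,0],[0,0,0],[0,0,0]],"fingers":[-1,-1,-1,-1,-1]}'
python3 -m jog '{"xyz":[[0,0.001,0.005],[0,0.003,0.01],[0,0.007,0.016],[0,0.011,0.023],[0,0.015,0.03]],"turn":[[0,0,0],[0,0,0],[0,0,0],[0,0,0],[0,0,0]],"fingers":[-1,-1,-1,-1,-1]}'
python3 -m jog '{"xyz":[[0,0.003,0.006],[0,0.006,0.012],[0,0.009,0.018],[0,0.011,0.024],[0,0.013,0.03]],"turn":[[0,0,0],[0,0,0],[0,0,0],[0,0,0],[0,0,0]],"fingers":[-1,-1,-1,-1,-1]}'
python3 -m jog '{"xyz":[[0,0.001,0.005],[0,0.002,0.01],[0,0.003,0.014],[0,0.004,0.018],[0,0.004,0.021]],"turn":[[0,0,0],[0,0,0],[0,0,0],[0,0,0],[0,0,0]],"fingers":[-1,-1,-1,-1,-1]}'
```

```text
time: 4.2
position: [560.3, 78.3, 186.4]
orientation: [[0.961, 0.278, -0.001], [0.278, -0.961, -0.0], [-0.001, -0.0, -1.0]]
wrist_force: [-0.4, 0.5, 0.5]
finger_gap: 0.2
grasp_force: 0.0
time: 4.7
position: [565.5, 64.2, 157.0]
orientation: [[0.96, 0.279, 0.001], [0.279, -0.96, -0.0], [0.001, 0.0, -1.0]]
wrist_force: [0.2, -1.2, 2.6]
finger_gap: 0.1
grasp_force: 1.4
time: 5.2
position: [568.7, 52.3, 126.7]
orientation: [[0.96, 0.279, -0.0], [0.279, -0.96, 0.001], [-0.0, -0.001, -1.0]]
wrist_force: [0.1, 1.9, 2.6]
finger_gap: -0.2
grasp_force: 1.2
time: 5.7
position: [569.6, 48.2, 105.9]
orientation: [[0.96, 0.279, -0.0], [0.279, -0.96, -0.0], [-0.001, 0.0, -1.0]]
wrist_force: [-0.5, 1.0, 2.0]
finger_gap: 0.1
grasp_force: 1.2
```

```bash
python3 -m jog '{"xyz":[[0,0,0.002],[0,0,0.003],[0,0,0.004],[0,0,0.005],[0,0,0.005]],"turn":[[0,0,0],[0,0,0],[0,0,0],[0,0,0],[0,0,0]],"fingers":[-1,-1,-1,-1,-1]}'
python3 -m jog '{"xyz":[[0,0,0.0005],[0,0,0.001],[0,0,0.001],[0,0,0.0015],[0,0,0.0015]],"turn":[[0,0,0],[0,0,0],[0,0,0],[0,0,0],[0,0,0]],"fingers":[-1,-1,-1,-1,-1]}'
```

```text
time: 6.2
position: [569.8, 48.3, 101.2]
orientation: [[0.96, 0.279, -0.0], [0.279, -0.96, -0.0], [-0.0, 0.0, -1.0]]
wrist_force: [0.2, 0.4, 0.8]
finger_gap: -0.2
grasp_force: 0.1
time: 6.7
position: [569.8, 48.4, 100.0]
orientation: [[0.96, 0.279, 0.0], [0.279, -0.96, 0.0], [0.0, 0.0, -1.0]]
wrist_force: [-1.2, -0.6, 5.6]
finger_gap: 0.0
grasp_force: 2.4
```

```bash
python3 -m jog '{"xyz":[[0,0,0.0005],[0,0,0.001],[0,0,0.001],[0,0,0.001],[0,0,0.001]],"turn":[[0,0,0],[0,0,0],[0,0,0],[0,0,0],[0,0,0]],"fingers":[-1,-1,-1,-1,-1]}'
```

```text
time: 7.2
position: [569.9, 48.4, 99.9]
orientation: [[0.96, 0.279, 0.001], [0.279, -0.96, -0.0], [0.001, 0.0, -1.0]]
wrist_force: [-4.3, -1.2, 14.8]
finger_gap: 0.1
grasp_force: 7.6
```

The reading goes to 14.8 N with no further travel and the tip is at z = 75, so the leaf is shut. Next I go up and over to behind the ball.

```bash
python3 -m jog '{"xyz":[[0,0,-0.005],[0,0,-0.025],[0,0,-0.05],[0,0,-0.075],[0,0,-0.09]],"turn":[[0,0,0],[0,0,0],[0,0,0],[0,0,0],[0,0,0]],"fingers":[-1,-1,-1,-1,-1]}'
python3 -m jog '{"xyz":[[0,0.03,0],[0,0.06,0],[0,0.09,0],[0,0.12,0],[0,0.151,0]],"turn":[[0,0,0],[0,0,0],[0,0,0],[0,0,0],[0,0,0]],"fingers":[-1,-1,-1,-1,-1]}'
python3 - <<'E'
from fit import *
s=monitor.read_state();print(s["position"])
for c in("top","scene"):
    im,d=imaging.get_image(c)
    for t in("hinge_mid","leaf_nose","barrel_mid","ball"):
        for r in imaging.pinpoint(t,c)[:1]:
            print(c,t,round(r["conf"],2),np.array(r["point"]),px2w(c,r["point"],z={"hinge_mid":70,"leaf_nose":75,"barrel_mid":83,"ball":127}[t]))
    for r in imaging.trace("ball",c)[:1]:
        ys,xs=np.where(r["mask"]);p=(xs.mean(),ys.mean());print("mask",r["conf"],len(xs),r["box"],px2w(c,p,z=127))
    x0,y0=(260,150) if c=="scene" else (230,170)
    cv2.imwrite(f"pics/b{c}.png",cv2.resize(im[y0:y0+120,x0:x0+160],None,fx=5,fy=5,interpolation=cv2.INTER_CUBIC))
E
```

```text
time: 7.7
position: [570.4, 48.6, 190.6]
orientation: [[0.96, 0.279, 0.002], [0.279, -0.96, 0.0], [0.002, 0.0, -1.0]]
wrist_force: [0.3, 1.2, 0.1]
finger_gap: 0.0
grasp_force: 0.0
time: 8.2
position: [612.1, -97.5, 188.6]
orientation: [[0.96, 0.279, -0.0], [0.279, -0.96, 0.001], [-0.0, -0.001, -1.0]]
wrist_force: [0.6, 0.6, -0.1]
finger_gap: -0.1
grasp_force: 0.0
[612.102 -97.485 188.604]
top hinge_mid 0.73 [249.7 245.3] [529.319 156.072  70.   ]
top leaf_nose 0.77 [325.6 221.2] [585.941 -17.48   75.   ]
top barrel_mid 0.59 [335.8 214. ] [601.424 -40.526  83.   ]
scene hinge_mid 0.85 [369.6 260.5] [539.721 158.996  70.   ]
scene leaf_nose 0.68 [307.2 255.5] [581.125  -3.999  75.   ]
scene barrel_mid 0.58 [290.8 256.5] [606.633 -41.688  83.   ]
scene ball 0.52 [284.4 241.6] [601.33  -61.035 127.   ]
mask 0.63 72 [280.1, 237.4, 292.6, 247.7] [604.422 -55.604 127.   ]
```

View pics/bscene.png

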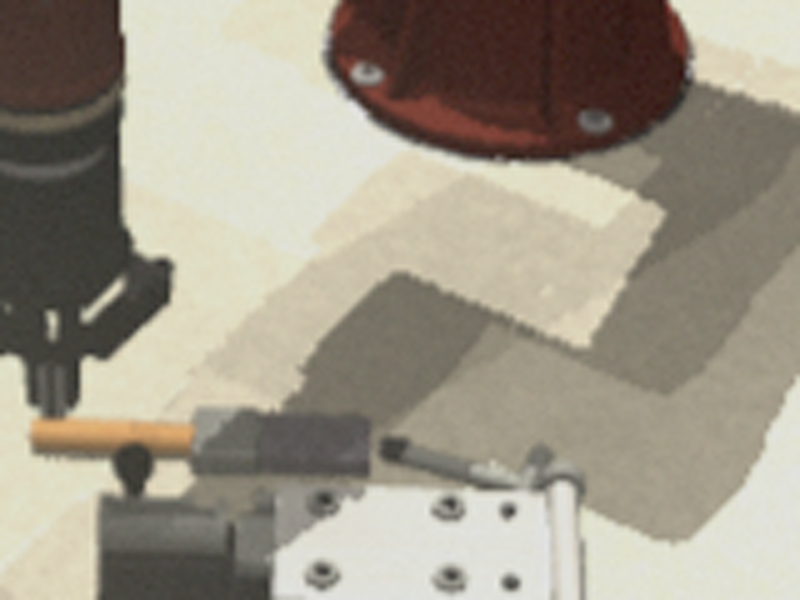

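View pics/btop.png

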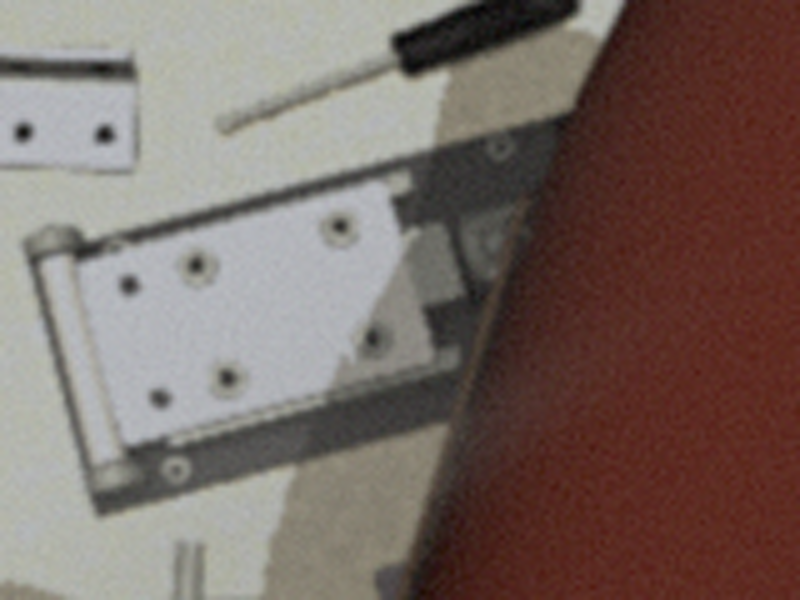

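The scene crop shows the leaf level (hinge at (555,480)), the ball at (133,465), and the fingers free behind it at (52,390). The top crop confirms the leaf is shut, with the nose tip at (465,262), though the arm hides the ball. I'll go down behind the ball and push.

```bash
python3 -m jog '{"xyz":[[0,0,0.012],[0,0,0.024],[0,0,0.036],[0,0,0.046],[0,0,0.051]],"turn":[[0,0,0],[0,0,0],[0,0,0],[0,0,0],[0,0,0]],"fingers":[-1,-1,-1,-1,-1]}'
python3 -m jog '{"xyz":[[0,-0.003,0],[0,-0.006,0],[0,-0.009,0],[0,-0.012,0],[0,-0.015,0]],"turn":[[0,0,0],[0,0,0],[0,0,0],[0,0,0],[0,0,0]],"fingers":[-1,-1,-1,-1,-1]}'
python3 -m jog '{"xyz":[[0,-0.002,0],[0,-0.004,0],[0,-0.006,0],[0,-0.008,0],[0,-0.01,0]],"turn":[[0,0,0],[0,0,0],[0,0,0],[0,0,0],[0,0,0]],"fingers":[-1,-1,-1,-1,-1]}'
```

```text
time: 9.3
position: [611.2, -96.5, 136.0]
orientation: [[0.96, 0.279, -0.002], [0.279, -0.96, 0.001], [-0.002, -0.001, -1.0]]
wrist_force: [-0.3, -0.3, 0.2]
finger_gap: -0.0
grasp_force: 0.0
time: 9.8
position: [607.8, -81.9, 138.2]
orientation: [[0.96, 0.279, 0.001], [0.279, -0.96, -0.0], [0.001, 0.0, -1.0]]
wrist_force: [-0.2, 0.5, 0.3]
finger_gap: 0.4
grasp_force: 0.0
time: 10.3
position: [605.1, -72.7, 138.0]
orientation: [[0.96, 0.279, 0.0], [0.279, -0.96, -0.0], [0.0, 0.0, -1.0]]
wrist_force: [0.5, -2.3, 1.7]
finger_gap: -0.2
grasp_force: 1.4
```

```bash
python3 -m jog '{"xyz":[[0,-0.003,0],[0,-0.006,0],[0,-0.009,0],[0,-0.012,0],[0,-0.014,0]],"turn":[[0,0,0],[0,0,0],[0,0,0],[0,0,0],[0,0,0]],"fingers":[-1,-1,-1,-1,-1]}'
python3 -m jog '{"xyz":[[0,-0.002,0],[0,-0.004,0],[0,-0.006,0],[0,-0.007,0],[0,-0.008,0]],"turn":[[0,0,0],[0,0,0],[0,0,0],[0,0,0],[0,0,0]],"fingers":[-1,-1,-1,-1,-1]}'
```

```text
time: 10.8
position: [601.1, -58.8, 137.9]
orientation: [[0.96, 0.279, 0.0], [0.279, -0.96, 0.0], [0.0, 0.0, -1.0]]
wrist_force: [1.3, -2.0, 1.7]
finger_gap: -0.2
grasp_force: 1.3
time: 11.3
position: [598.8, -51.4, 137.8]
orientation: [[0.96, 0.279, -0.0], [0.279, -0.96, -0.0], [-0.0, -0.0, -1.0]]
wrist_force: [1.3, -1.8, 2.5]
finger_gap: -0.2
grasp_force: 1.3
```

```bash
python3 -m jog '{"xyz":[[0,-0.001,0],[0,-0.002,0],[0,-0.003,0],[0,-0.004,0],[0,-0.004,0]],"turn":[[0,0,0],[0,0,0],[0,0,0],[0,0,0],[0,0,0]],"fingers":[-1,-1,-1,-1,-1]}'
python3 -m jog '{"xyz":[[0,-0.0005,0],[0,-0.001,0],[0,-0.0015,0],[0,-0.002,0],[0,-0.002,0]],"turn":[[0,0,0],[0,0,0],[0,0,0],[0,0,0],[0,0,0]],"fingers":[-1,-1,-1,-1,-1]}'
```

```text
time: 11.8
position: [597.6, -47.5, 137.8]
orientation: [[0.96, 0.279, -0.0], [0.279, -0.96, 0.0], [-0.0, -0.0, -1.0]]
wrist_force: [2.5, -2.6, 1.5]
finger_gap: 0.1
grasp_force: 1.1
time: 12.3
position: [597.1, -45.7, 137.8]
orientation: [[0.96, 0.279, -0.0], [0.279, -0.96, 0.0], [-0.0, -0.0, -1.0]]
wrist_force: [1.6, -2.2, 1.3]
finger_gap: -0.0
grasp_force: 1.2
```

```bash
python3 -m jog '{"xyz":[[0,-0.0005,0],[0,-0.001,0],[0,-0.0015,0],[0,-0.002,0],[0,-0.002,0]],"turn":[[0,0,0],[0,0,0],[0,0,0],[0,0,0],[0,0,0]],"fingers":[-1,-1,-1,-1,-1]}'
```

```text
time: 12.8
position: [596.7, -44.1, 137.9]
orientation: [[0.96, 0.279, 0.0], [0.279, -0.96, -0.001], [-0.0, 0.001, -1.0]]
wrist_force: [1.3, -5.0, 1.8]
finger_gap: -0.4
grasp_force: 2.4
```

```bash
python3 -m jog '{"xyz":[[0,-0.0005,0],[0,-0.001,0],[0,-0.0015,0],[0,-0.0015,0],[0,-0.0015,0]],"turn":[[0,0,0],[0,0,0],[0,0,0],[0,0,0],[0,0,0]],"fingers":[-1,-1,-1,-1,-1]}'
```

```text
time: 13.3
position: [596.6, -43.6, 138.0]
orientation: [[0.961, 0.278, 0.001], [0.278, -0.961, -0.002], [0.0, 0.002, -1.0]]
wrist_force: [2.0, -8.3, 1.1]
finger_gap: 0.1
grasp_force: 4.5
```

The bolt is at its stop: force rises to 8 N and the position agrees with the fit. Now I'll go round to the ball's +x side.

```bash
python3 -m jog '{"xyz":[[0,0.01,0],[0,0.02,0],[0.013,0.02,0],[0.028,0.02,0],[0.04,0.02,0]],"turn":[[0,0,0],[0,0,0],[0,0,0],[0,0,0],[0,0,0]],"fingers":[-1,-1,-1,-1,-1]}'
python3 -m jog '{"xyz":[[0,-0.01,0],[0,-0.02,0],[0,-0.03,0],[0,-0.038,0],[0,-0.042,0]],"turn":[[0,0,0],[0,0,0],[0,0,0],[0,0,0],[0,0,0]],"fingers":[-1,-1,-1,-1,-1]}'
python3 -m jog '{"xyz":[[-0.003,0,0],[-0.006,0,0],[-0.009,0,0],[-0.012,0,0],[-0.015,0,0]],"turn":[[0,0,0],[0,0,0],[0,0,0],[0,0,0],[0,0,0]],"fingers":[-1,-1,-1,-1,-1]}'
python3 - <<'E'
from fit import *
im,d=imaging.get_image("scene")
for r in imaging.trace("ball","scene")[:1]:
    ys,xs=np.where(r["mask"]);print("mask",r["conf"],len(xs),r["box"],px2w("scene",(xs.mean(),ys.mean()),z=127))
cv2.imwrite("pics/c.png",cv2.resize(im[190:310,250:410],None,fx=5,fy=5,interpolation=cv2.INTER_CUBIC))
E
```

```text
time: 13.8
position: [640.6, -50.5, 137.5]
orientation: [[0.96, 0.279, -0.001], [0.279, -0.96, 0.001], [-0.0, -0.001, -1.0]]
wrist_force: [0.6, 0.3, -0.2]
finger_gap: -0.1
grasp_force: 0.0
time: 14.3
position: [627.8, -9.0, 138.0]
orientation: [[0.96, 0.28, -0.0], [0.28, -0.96, 0.0], [-0.0, -0.0, -1.0]]
wrist_force: [-0.6, 0.3, 0.2]
finger_gap: 0.0
grasp_force: 0.0
time: 14.8
position: [613.8, -14.6, 137.8]
orientation: [[0.96, 0.279, 0.0], [0.279, -0.96, -0.0], [0.0, 0.0, -1.0]]
wrist_force: [-0.7, 0.7, -0.2]
finger_gap: 0.2
grasp_force: 0.0
```

View pics/c.png

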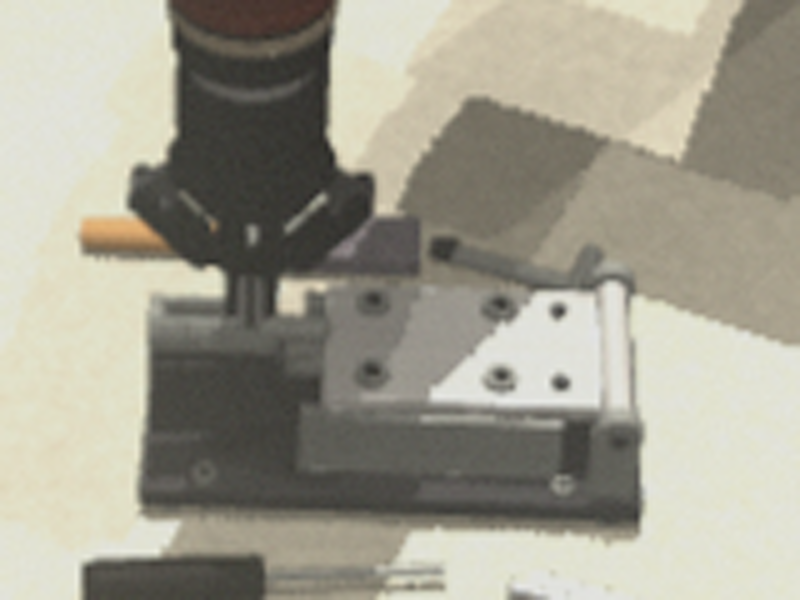

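The ball is hidden behind the fingers (250,300 in the crop), which stand just on its +x side, and the bolt's nose reaches the leaf at (310,300). Now I'll swing the knob sideways and down.

```bash
python3 -m jog '{"xyz":[[-0.003,0,0],[-0.006,0,0],[-0.009,0,0],[-0.012,0,0],[-0.015,0,0]],"turn":[[0,0,0],[0,0,0],[0,0,0],[0,0,0],[0,0,0]],"fingers":[-1,-1,-1,-1,-1]}'
```

```text
time: 15.4
position: [599.5, -18.5, 137.9]
orientation: [[0.96, 0.279, 0.0], [0.279, -0.96, -0.0], [0.0, 0.0, -1.0]]
wrist_force: [0.8, -0.9, 0.2]
finger_gap: -0.1
grasp_force: 0.4
```

```bash
python3 -m jog '{"xyz":[[-0.003,0,0],[-0.006,0,0],[-0.01,0,0],[-0.014,0,0.001],[-0.018,0,0.003]],"turn":[[0,0,0],[0,0,0],[0,0,0],[0,0,0],[0,0,0]],"fingers":[-1,-1,-1,-1,-1]}'
```

```text
time: 15.9
position: [582.2, -23.5, 134.8]
orientation: [[0.96, 0.279, 0.0], [0.279, -0.96, 0.0], [0.0, -0.0, -1.0]]
wrist_force: [2.0, 1.5, -1.4]
finger_gap: -0.3
grasp_force: 1.0
```

```bash
python3 -m jog '{"xyz":[[-0.002,0,0.001],[-0.004,0,0.003],[-0.006,0,0.004],[-0.008,0,0.005],[-0.009,0,0.006]],"turn":[[0,0,0],[0,0,0],[0,0,0],[0,0,0],[0,0,0]],"fingers":[-1,-1,-1,-1,-1]}'
```

```text
time: 16.4
position: [573.6, -26.0, 128.8]
orientation: [[0.96, 0.279, 0.0], [0.279, -0.96, -0.0], [0.0, 0.0, -1.0]]
wrist_force: [2.1, 0.2, -0.1]
finger_gap: 0.2
grasp_force: 0.7
```

```bash
python3 -m jog '{"xyz":[[-0.001,0,0],[-0.002,0,0.0005],[-0.003,0,0.001],[-0.0035,0,0.001],[-0.004,0,0.001]],"turn":[[0,0,0],[0,0,0],[0,0,0],[0,0,0],[0,0,0]],"fingers":[-1,-1,-1,-1,-1]}'
```

```text
time: 16.9
position: [569.8, -27.1, 127.8]
orientation: [[0.96, 0.279, -0.0], [0.279, -0.96, -0.0], [-0.0, -0.0, -1.0]]
wrist_force: [1.2, -0.9, 0.6]
finger_gap: 0.3
grasp_force: 0.4
```

```bash
python3 -m jog '{"xyz":[[-0.0005,0,0],[-0.001,0,0],[-0.0015,0,0],[-0.002,0,0],[-0.002,0,0]],"turn":[[0,0,0],[0,0,0],[0,0,0],[0,0,0],[0,0,0]],"fingers":[-1,-1,-1,-1,-1]}'
```

```text
time: 17.4
position: [567.9, -27.7, 127.8]
orientation: [[0.96, 0.279, 0.0], [0.279, -0.96, -0.0], [0.0, 0.0, -1.0]]
wrist_force: [0.5, 0.2, 0.5]
finger_gap: -0.0
grasp_force: 0.4
```

No firm stop from the side, so I'll finish from above: up, over the ball, and press down.

```bash
python3 -m jog '{"xyz":[[0.002,0,-0.008],[0.002,0,-0.018],[-0.005,0,-0.022],[-0.013,0,-0.022],[-0.02,0,-0.022]],"turn":[[0,0,0],[0,0,0],[0,0,0],[0,0,0],[0,0,0]],"fingers":[-1,-1,-1,-1,-1]}'
python3 -m jog '{"xyz":[[0,0,0.003],[0,0,0.006],[0,0,0.009],[0,0,0.012],[0,0,0.014]],"turn":[[0,0,0],[0,0,0],[0,0,0],[0,0,0],[0,0,0]],"fingers":[-1,-1,-1,-1,-1]}'
```

```text
time: 17.9
position: [547.7, -33.4, 149.9]
orientation: [[0.96, 0.279, -0.0], [0.279, -0.96, -0.0], [-0.0, -0.0, -1.0]]
wrist_force: [-0.3, 0.3, 0.0]
finger_gap: -0.4
grasp_force: 0.0
time: 18.4
position: [548.7, -33.1, 135.2]
orientation: [[0.96, 0.279, -0.001], [0.279, -0.96, 0.0], [-0.0, -0.0, -1.0]]
wrist_force: [0.9, -0.0, -0.3]
finger_gap: 0.2
grasp_force: 0.0
```

```bash
python3 -m jog '{"xyz":[[0,0,0.001],[0,0,0.002],[0,0,0.003],[0,0,0.003],[0,0,0.003]],"turn":[[0,0,0],[0,0,0],[0,0,0],[0,0,0],[0,0,0]],"fingers":[-1,-1,-1,-1,-1]}'
```

```text
time: 18.9
position: [548.8, -33.2, 132.9]
orientation: [[0.96, 0.279, 0.0], [0.279, -0.96, 0.0], [0.0, 0.0, -1.0]]
wrist_force: [-0.4, -0.5, 0.1]
finger_gap: 0.1
grasp_force: 0.0
```

```bash
python3 -m jog '{"xyz":[[0,0,0.0005],[0,0,0.001],[0,0,0.0015],[0,0,0.002],[0,0,0.002]],"turn":[[0,0,0],[0,0,0],[0,0,0],[0,0,0],[0,0,0]],"fingers":[-1,-1,-1,-1,-1]}'
```

```text
time: 19.4
position: [548.8, -33.4, 131.7]
orientation: [[0.96, 0.279, 0.001], [0.279, -0.96, -0.0], [0.0, 0.001, -1.0]]
wrist_force: [-4.8, 0.8, 11.6]
finger_gap: 0.4
grasp_force: 6.0
```

Firm stop at a tip height of 106.7 mm, where the top of a ball at the bottom of the notch should be. I'll retreat upwards and look.

```bash
python3 -m jog '{"xyz":[[0,0,-0.01],[0,0,-0.03],[0,0,-0.06],[0,0,-0.09],[0,0,-0.12]],"turn":[[0,0,0],[0,0,0],[0,0,0],[0,0,0],[0,0,0]],"fingers":[-1,-1,-1,-1,-1]}'
python3 -m jog '{"xyz":[[-0.02,0.03,0],[-0.04,0.06,0],[-0.06,0.09,0],[-0.08,0.12,0],[-0.1,0.15,0]],"turn":[[0,0,0],[0,0,0],[0,0,0],[0,0,0],[0,0,0]],"fingers":[-1,-1,-1,-1,-1]}'
python3 -m jog '{"xyz":[[-0.01,0.03,0],[-0.02,0.06,0],[-0.03,0.09,0],[-0.04,0.12,0],[-0.05,0.15,0]],"turn":[[0,0,0],[0,0,0],[0,0,0],[0,0,0],[0,0,0]],"fingers":[-1,-1,-1,-1,-1]}'
python3 - <<'E'
from h import *
A=[cv2.resize(imaging.get_image(c)[0][y:y+100,x:x+130],None,fx=6,fy=3 and 6,interpolation=cv2.INTER_CUBIC)[:, :780] for c,x,y in(("top",240,175),("scene",265,215))]
cv2.imwrite("pics/d.png",cv2.resize(np.vstack(A),(390*5//4,600*5//5)))
E
```

```text
time: 19.9
position: [548.6, -33.2, 252.3]
orientation: [[0.96, 0.279, 0.0], [0.279, -0.96, 0.0], [0.0, -0.0, -1.0]]
wrist_force: [0.6, -0.8, 0.7]
finger_gap: 0.0
grasp_force: 0.0
time: 20.4
position: [494.0, -206.5, 251.2]
orientation: [[0.96, 0.279, 0.0], [0.279, -0.96, -0.0], [0.0, 0.0, -1.0]]
wrist_force: [0.6, -0.1, -0.4]
finger_gap: 0.1
grasp_force: 0.0
time: 20.9
position: [488.2, -364.5, 251.1]
orientation: [[0.96, 0.279, 0.0], [0.279, -0.96, -0.0], [0.0, 0.0, -1.0]]
wrist_force: [0.9, -0.1, 0.4]
finger_gap: 0.1
grasp_force: 0.0
```

View pics/d.png

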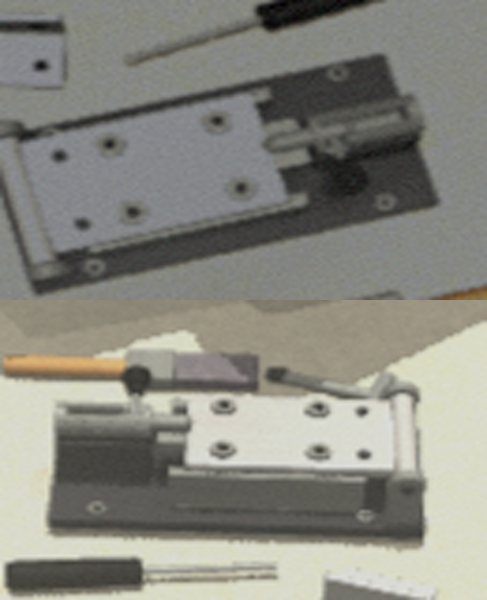

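The picture shows the leaf shut, the bolt's round nose over the leaf's nose (280,135 in the top view), and the ball down on the -x side (347,178). The scene view agrees, with the ball beyond the barrel at (137,378). Nothing is touched, so I'll hand in.

```bash
python3 -c "
from plant import order
print(order.close_job())"
```

```text
the job is handed in; nothing more can be done
None
```

I handed the job in at about 21 s: the leaf is shut, the bolt is home over its nose and the knob is down at the bottom of the notch; each move ended at a firm stop and the final pictures agree, but no verdict came back.

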